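# Tap-test the fired pots in order

## Robot

A 6-joint arm with a two-finger parallel gripper is mounted at the origin on the work surface. World frame = base frame: x ahead of the robot, y to its left, z up, the work surface at z = 0. Lengths are in mm, angles in rad, forces in N, time in s.
With the tool pointing down it reaches from about 350 to 850 mm from the base axis. Payload 8.1 kg.
Tool frame: the origin (TCP) lies at the very end of the fingers, on their centre line; the grasp point (between the pads) lies 19 mm behind it; z points along the fingers, y is the line along which they close (so a half turn about z gives the same grasp; the last joint's range is limited). The gripper opens to 93 mm and grips with 3 to 60 N. Pads are 15 mm wide; open, the fingers measure 128 mm over their backs; the gripper's body (75 mm by 188 mm) begins 65 mm behind the grasp point.
Start: joints at [1.146, 0.13, 1.488, -0, 1.523, -0.085], TCP at [199.958, 565.705, 218.635] pointing down, gripper open.
Joint ranges: [-2.96, 2.96], [-0.89, 2.26], [0.02, 2.5], [-1.34, 4.48], [0, 2.73], [-2.66, 2.66]. Speed limits (rad/s): [2.39, 2.39, 2.79, 3.14, 3.14, 3.14].

## Interface

Orientations are given as [roll, pitch, yaw] about the fixed x, y, z axes, in that order (R = Rz(yaw) Ry(pitch) Rx(roll)).
In Python, from cell import get_obs, get_image, camera_info, sign_off gives the robot as it stands.
- The arm moves only by the tool move_arm, never from a script. Its argument "rows" is a list of rows, each an object with "rot": the turn, a rotation vector about the tool's x, y, z each as a share of 6 degrees, from -1 to 1, a list of three; "slide": the shift along the tool's x, y, z each as a share of 0.025 m, from -1 to 1, a list of three; "grip": the closure in counts, from 0 (fully open) to 255 (shut). In form: [{"rot": [ax, ay, az], "slide": [x, y, z], "grip": grip}, ...]. A call has 1 to 20 rows; each row shifts and turns the commanded pose from where the row before left it, along the tool's axes as they then stand; what a row does not reach is not made up. A row lasts 1/12 s, in which the tool goes at most 41.7 mm and 7.16 degrees, less where a joint would pass 70% of its speed; a pose out of reach is approached as far as the arm can. A call with a number of a shift or a turn outside -1 to 1 is refused whole. A call with a gripper value outside its range is refused whole. The fingers move at their own pace and stop on an object; "grip_force" is the grip in N (left out, the last holds). Time passes only in rows, so rows that do not move let the fingers close. It gives the time, the measured TCP pose, the force, the opening and the grip force at its end, in the units of the state.
- get_obs(): the state, without advancing time (a new reading comes with each control period).
- get_image(name): name is "scene" or "top"; returns (picture, depth): 420x560x3 uint8, red, green, blue; 420x560 float32, mm along the optical axis (not along the pixel's ray), 0 where there is no reading.
- camera_info(name): a dict with "intrinsics" (3x3 intrinsics, pixels), "T" (4x4, takes a point from camera to world coordinates). Camera axes: x right, y down, z forward; pixel columns grow to the right and rows downward; lengths in mm; the calibration is good to about 2 mm. A picture is of the moment at which its call begins. camera_info takes no time and is no camera call.
- sign_off(): hands the job in; it is judged then, once.
The state is a dict: "time": time; "qpos": joint angles; "qd": joint speeds; "joint_torque": joint torques, N m; "tcp_pos": TCP position; "tcp_rot": TCP orientation; "ft_force": force on the tool from outside, world axes, zero at the start; "torque": the same for the moment, N m; "finger_gap": opening from 0.0 (shut) to 1.0 (fully open); "finger_force": force on a finger pad.
Only numpy, scipy, OpenCV 4.12 (cv2) and the standard library are available. Lean on these libraries where they do the work, as an engineer would, in place of code of your own. Each camera call takes 0.05 s, during which the arm holds its last target. There are 200 camera calls.

## Task

Tap-test the three fired pots that stand upside down on the tap gauges: with the fingertips, tap lightly down on the upturned foot of the terracotta pot, then of the white bowl, then of the blue beaker, each just enough that the plate under it sinks about half a centimetre to one centimetre, never down to its stop. Do not touch the grey-brown unfired pot; lift, tip or shift nothing, and leave everything else on the table where it is.

Things in the scene. Friction and masses are not known exactly. Their poses are not given: they have to be found in the camera images.
- terracotta_pot: orange-brown terracotta pot, rim diameter 76, tapering to a flat foot of diameter 52, height 80 mm; it stands loose and upside down, mouth down and closed flat foot up, in the middle of its gauge's plate, about 0.18 kg. Origin: centre of its rim, resting on the plate; z up
- terracotta_pot_foot (a point): centre of the flat upturned foot of the terracotta pot, the highest point of it, 80 mm above its origin (130 mm above the table before the tap)
- plate_terracotta (a joint): how far the plate under the terracotta pot has sunk, in m: 0 at the start (plate top 50 mm above the table), 0.020 at its bottom stop. A downward push of about 2 to 3.5 N on the pot starts it sinking with nearly constant resistance; it stays as deep as it was pushed and does not spring back. A light tap leaves it 0.003 to 0.016 deep
- plate_terracotta_top (a point): centre of the upper face of the plate under the terracotta pot, on which the pot rests; it sinks with the plate. z up. The gauge is fixed to the table: black base of diameter 92 and height 22, brass stem, round aluminium plate of diameter 88, thickness 6
- white_bowl: white glazed bowl, rim diameter 80, foot diameter 50, height 60 mm; it stands loose and upside down, mouth down and closed flat foot up, in the middle of its gauge's plate, about 0.18 kg. Origin: centre of its rim, resting on the plate; z up
- white_bowl_foot (a point): centre of the flat upturned foot of the white bowl, the highest point of it, 60 mm above its origin (110 mm above the table before the tap)
- plate_white (a joint): how far the plate under the white bowl has sunk, in m: 0 at the start (plate top 50 mm above the table), 0.020 at its bottom stop. A downward push of about 2 to 3.5 N on the pot starts it sinking with nearly constant resistance; it stays as deep as it was pushed and does not spring back. A light tap leaves it 0.003 to 0.016 deep
- plate_white_top (a point): centre of the upper face of the plate under the white bowl, on which the pot rests; it sinks with the plate. z up. The gauge is fixed to the table: black base of diameter 92 and height 22, brass stem, round aluminium plate of diameter 88, thickness 6
- blue_beaker: blue glazed beaker, diameter 66, foot diameter 52, height 100 mm; it stands loose and upside down, mouth down and closed flat foot up, in the middle of its gauge's plate, about 0.18 kg. Origin: centre of its rim, resting on the plate; z up
- blue_beaker_foot (a point): centre of the flat upturned foot of the blue beaker, the highest point of it, 100 mm above its origin (150 mm above the table before the tap)
- plate_blue (a joint): how far the plate under the blue beaker has sunk, in m: 0 at the start (plate top 50 mm above the table), 0.020 at its bottom stop. A downward push of about 2 to 3.5 N on the pot starts it sinking with nearly constant resistance; it stays as deep as it was pushed and does not spring back. A light tap leaves it 0.003 to 0.016 deep
- plate_blue_top (a point): centre of the upper face of the plate under the blue beaker, on which the pot rests; it sinks with the plate. z up. The gauge is fixed to the table: black base of diameter 92 and height 22, brass stem, round aluminium plate of diameter 88, thickness 6
- raw_pot: dull grey-brown unfired (raw clay) pot, widest diameter 76, foot diameter 52, height 75 mm; it stands loose and upside down, mouth down and closed flat foot up, in the middle of its gauge's plate, about 0.18 kg (fragile: not to be touched). Origin: centre of its rim, resting on the plate; z up
- raw_pot_foot (a point): centre of the flat upturned foot of the raw pot, the highest point of it, 75 mm above its origin (125 mm above the table before the tap)
- plate_raw (a joint): how far the plate under the raw pot has sunk, in m: 0 at the start (plate top 50 mm above the table), 0.020 at its bottom stop. A downward push of about 2 to 3.5 N on the pot starts it sinking with nearly constant resistance; it stays as deep as it was pushed and does not spring back. A light tap leaves it 0.003 to 0.016 deep
- plate_raw_top (a point): centre of the upper face of the plate under the raw pot, on which the pot rests; it sinks with the plate. z up. The gauge is fixed to the table: black base of diameter 92 and height 22, brass stem, round aluminium plate of diameter 88, thickness 6
- stamp_case: bystander: small yellow plastic case, 75 x 55 x 35 high; origin centre of underside (mm)
- rolling_pin: bystander: wooden rolling pin, 380 long along its y axis, barrel diameter 44; origin under its middle, on the table (mm)
- spray_bottle: bystander: green spray bottle with white head, diameter 68, height 190; origin centre of underside (mm)
- mug: bystander: white mug, diameter 74, height 85, handle towards its +y; origin centre of underside (mm)
- knife: bystander: wooden-handled clay spatula, 190 long, lying along its x axis; origin near its middle, on its underside (mm)
- water_bowl: bystander: ochre bowl, diameter 100, height 45; origin centre of underside (mm)
Things that resemble listed ones, but are neither listed nor needed, are in the scene too. Leave any red look-alike of the part that bears plate_raw alone.

How it is judged:
By the outcome, as a careful person would: the job done as asked, in the order asked, and still so for the second after the job is handed in, with the robot touching nothing.
It also fails if it takes over 48 s, if anything falls off the work surface, if the arm or the gripper's body presses on something with over 40 N, if the wrist force passes 120 N, or if a joint passes its speed limit or range.

## Working session

There is one attempt and no reset: what is moved stays moved. The work goes in short steps, Python scripts to look and compute and a tool call to move; the robot and the scene stay as the last step left them, time stands still between calls to the robot, and variables do not carry over. Pictures are saved under pics/ and viewed, at most 10 in all, crops included, and the job is handed in when it is done.

Besides the shell and the picture viewer there is one more tool, called after "Request:" by a JSON object that holds its "api" and its "payload". move_arm: Moves the arm, as the interface text tells. Shift numbers are shares of 0.025 m and turn numbers shares of 6 degrees, none past 1 either way. Its arguments: {"type":"object","properties":{"rows":{"type":"array"},"grip_force":{"type":"number"}},"required":["rows"]}

```bash
mkdir -p pics; ls; python3 - <<'E'
from cell import *
import cv2,numpy as np
for n in("scene","top"):
    im,d=get_image(n); cv2.imwrite(f"pics/{n}0.png",im[:,:,::-1]); np.savez(f"{n}0.npz",im=im,d=d)
    c=camera_info(n); print(np.round(c["intrinsics"],1).tolist(),np.round(c["T"],3).tolist())
print(get_obs())
E
```

```text
pics
[[392.6, 0.0, 279.5], [0.0, 392.6, 206.3], [0.0, 0.0, 1.0]] [[0.884, 0.248, -0.396, 1085.615], [0.466, -0.514, 0.72, -836.292], [-0.025, -0.821, -0.57, 803.469], [0.0, 0.0, 0.0, 1.0]]
[[452.6, 0.0, 276.5], [0.0, 452.6, 211.6], [0.0, 0.0, 1.0]] [[0.021, -0.996, 0.086, 511.082], [-1.0, -0.021, -0.004, -6.546], [0.005, -0.086, -0.996, 1236.533], [0.0, 0.0, 0.0, 1.0]]
{'time': 0.1, 'qpos': array([ 1.14556126e+00,  1.31069254e-01,  1.48915820e+00, -5.72985292e-06,
        1.52297855e+00, -8.54140615e-02]), 'qd': array([-0.0008487 , -0.00164059, -0.00319924, -0.00031569,  0.00254128,
        0.00111176]), 'joint_torque': array([ 8.53231850e-04, -5.61340463e+01, -4.93094838e+01,  7.69878854e-02,
        2.90661666e-02, -3.58880413e-05]), 'tcp_pos': array([199.77323789, 565.23609841, 217.70881163]), 'tcp_rot': array([-3.13998470e+00, -1.31933065e-04,  2.80177182e+00]), 'ft_force': array([-0.1997209 , -0.75568037, -0.31902585]), 'torque': array([-0.04050813,  0.00327041,  0.0179209 ]), 'finger_force': 0.0, 'finger_gap': 0.9991131887116168}
```

View pics/scene0.png

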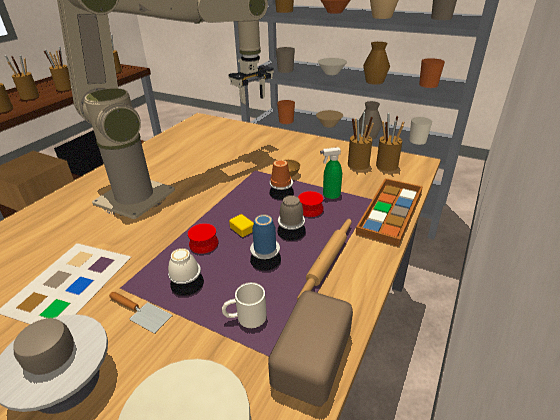

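View pics/top0.png

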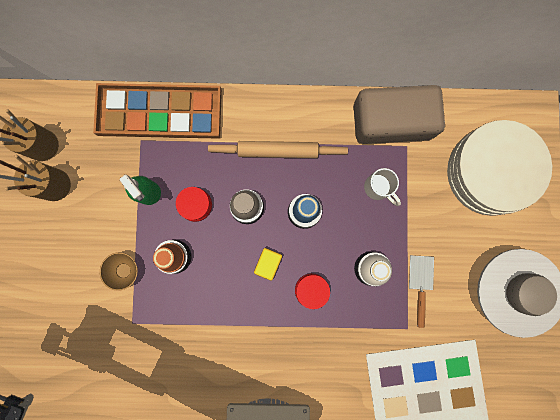

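The top view shows the terracotta pot at about (170,257), raw pot (246,205), blue beaker (307,209) and white bowl (375,268). Red decoy gauges sit at (194,204) and (313,291), and the spray bottle is at (145,190). Next I'll measure the feet from depth.

```bash
python3 - <<'E'
from cell import *
import numpy as np,cv2
for n in("top","scene"):
    z=np.load(n+"0.npz");d=z["d"];c=camera_info(n);K=c["intrinsics"];T=c["T"]
    v,u=np.mgrid[:420,:560]
    P=np.stack([(u-K[0,2])/K[0,0]*d,(v-K[1,2])/K[1,1]*d,d],-1)@T[:3,:3].T+T[:3,3]
    P[d==0]=np.nan
    if n=="top":
        seeds={k:P[v0,u0] for k,(u0,v0) in dict(terra=(165,257),blue=(307,209),white=(379,271),raw=(246,205),spray=(140,185),bowl=(120,270),mug=(380,184)).items()}
    for k,s in seeds.items():
        m=np.hypot(P[...,0]-s[0],P[...,1]-s[1])<48
        if k=="bowl": m=np.hypot(P[...,0]-s[0],P[...,1]-s[1])<60
        m&=P[...,2]>30
        if m.sum()<5: continue
        zt=np.nanpercentile(P[...,2][m],98)
        Q=P[m&(P[...,2]>zt-5)]
        (cc,r)=cv2.minEnclosingCircle(Q[:,:2].astype(np.float32))
        print(n,k,"ztop",round(float(zt),1),"mean",Q.mean(0).round(1),"circ",np.round(cc,1),round(r,1),len(Q))
E
```

```text
top terra ztop 133.5 mean [488.7 262.4 130.8] circ [488.6 262. ] 26.2 289
top blue ztop 153.7 mean [618.4 -85.1 151.1] circ [618.7 -84.8] 25.9 278
top white ztop 113.4 mean [ 467.9 -269.9  110.9] circ [ 467.9 -270. ] 25.0 259
top raw ztop 128.3 mean [626.7  72.4 125.8] circ [627.2  72.2] 25.8 279
top spray ztop 191.2 mean [652.8 331.7 188.7] circ [651.8 327.8] 34.5 196
top bowl ztop 48.3 mean [449.  403.4  45.4] circ [450.6 398.9] 49.7 134
top mug ztop 88.4 mean [ 692.6 -285.1   86. ] circ [ 692.9 -285.6] 36.9 88
scene terra ztop 129.2 mean [492.1 255.9 127.5] circ [490.8 258.2] 26.9 89
scene blue ztop 149.9 mean [621.5 -90.2 148.3] circ [620.6 -87.6] 27.5 176
scene white ztop 110.6 mean [ 470.7 -275.4  108.8] circ [ 470.2 -274. ] 26.1 192
scene raw ztop 124.7 mean [629.8  66.8 123. ] circ [629.5  68.4] 26.0 129
scene spray ztop 186.3 mean [655.6 324.4 184.7] circ [656.1 324.9] 35.6 64
scene bowl ztop 43.6 mean [473.1 411.5  41.3] circ [458.5 400.5] 48.7 27
scene mug ztop 84.8 mean [ 696.1 -292.    83. ] circ [ 693.8 -290.8] 38.4 158
```

Request:
{"api": "move_arm", "payload": {"rows": [{"rot": [0,0,0],"slide": [-0.5,-0.25,0],"grip": 255},{"rot": [0,0,0],"slide": [-0.9,-0.45,0],"grip": 255},{"rot": [0,0,0],"slide": [-0.9,-0.46,0],"grip": 255},{"rot": [0,0,0],"slide": [-0.9,-0.46,0],"grip": 255},{"rot": [0,0,0],"slide": [-0.9,-0.46,0],"grip": 255},{"rot": [0,0,0],"slide": [-0.9,-0.46,0],"grip": 255},{"rot": [0,0,0],"slide": [-0.9,-0.46,0],"grip": 255},{"rot": [0,0,0],"slide": [-0.9,-0.46,0],"grip": 255},{"rot": [0,0,0],"slide": [-0.9,-0.46,0],"grip": 255},{"rot": [0,0,0],"slide": [-0.9,-0.46,0],"grip": 255},{"rot": [0,0,0],"slide": [-0.9,-0.46,0],"grip": 255},{"rot": [0,0,0],"slide": [-0.9,-0.46,0],"grip": 255},{"rot": [0,0,0],"slide": [-0.9,-0.46,0],"grip": 255},{"rot": [0,0,0],"slide": [-0.9,-0.46,0],"grip": 255},{"rot": [0,0,0],"slide": [-0.9,-0.46,0],"grip": 255},{"rot": [0,0,0],"slide": [-0.9,-0.46,0],"grip": 255},{"rot": [0,0,0],"slide": [-0.7,-0.36,0],"grip": 255},{"rot": [0,0,0],"slide": [-0.3,-0.15,0],"grip": 255},{"rot": [0,0,0],"slide": [0,0,0],"grip": 255},{"rot": [0,0,0],"slide": [0,0,0],"grip": 255}], "grip_force": 10}}

```text
time: 1.77
tcp_pos: [489.5, 260.1, 218.4]
tcp_rot: [-3.141, -0.001, 2.801]
ft_force: [-0.8, 0.7, -0.3]
finger_gap: 0.007
finger_force: 0.0
```

Request:
{"api": "move_arm", "payload": {"rows": [{"rot": [0,0,0],"slide": [0,0,0.4],"grip": 255},{"rot": [0,0,0],"slide": [0,0,0.6],"grip": 255},{"rot": [0,0,0],"slide": [0,0,0.6],"grip": 255},{"rot": [0,0,0],"slide": [0,0,0.6],"grip": 255},{"rot": [0,0,0],"slide": [0,0,0.5],"grip": 255},{"rot": [0,0,0],"slide": [0,0,0.3],"grip": 255},{"rot": [0,0,0],"slide": [0,0,0.2],"grip": 255},{"rot": [0,0,0],"slide": [0,0,0],"grip": 255},{"rot": [0,0,0],"slide": [0,0,0],"grip": 255}]}}

```text
time: 2.52
tcp_pos: [489.8, 260.7, 138.9]
tcp_rot: [3.141, 0.0, 2.802]
ft_force: [-0.2, 0.6, 0.7]
finger_gap: 0.003
finger_force: 0.0
```

```bash
cat >look.py <<'E'
import sys
from cell import *
import numpy as np,cv2
# usage: look.py tag x y z  -> enlarged scene crop around a world point
tag,*p=sys.argv[1:];p=np.array(p,float)
im,d=get_image("scene");c=camera_info("scene");K,T=c["intrinsics"],c["T"]
q=K@(T[:3,:3].T@(p-T[:3,3]));u,v=(q[:2]/q[2]).astype(int);print("crop centre",u,v,get_obs()["tcp_pos"].round(1),get_obs()["ft_force"].round(1))
cr=im[v-45:v+45,u-60:u+60,::-1]
cv2.imwrite(f"pics/{tag}.png",cv2.resize(cr,None,fx=5,fy=5,interpolation=cv2.INTER_CUBIC))
E
python3 look.py terra1 489 260 110
```

```text
crop centre 279 166 [490.2 260.7 139.4] [0.4 0.7 0. ]
```

View pics/terra1.png

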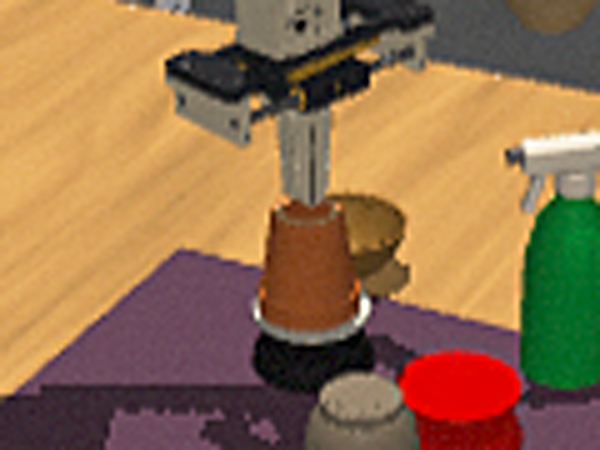

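The fingers (crop about (308,200)) are centred just above the terracotta foot. Now the slow tap to z≈122.5.

Request:
{"api": "move_arm", "payload": {"rows": [{"rot": [0,0,0],"slide": [0,0,0.08],"grip": 255},{"rot": [0,0,0],"slide": [0,0,0.08],"grip": 255},{"rot": [0,0,0],"slide": [0,0,0.08],"grip": 255},{"rot": [0,0,0],"slide": [0,0,0.08],"grip": 255},{"rot": [0,0,0],"slide": [0,0,0.06],"grip": 255},{"rot": [0,0,0],"slide": [0,0,0.06],"grip": 255},{"rot": [0,0,0],"slide": [0,0,0.06],"grip": 255}]}}

```text
time: 3.15
tcp_pos: [489.9, 260.4, 126.3]
tcp_rot: [3.141, 0.0, 2.802]
ft_force: [-1.1, -1.0, 2.3]
finger_gap: 0.007
finger_force: 1.2
```

Request:
{"api": "move_arm", "payload": {"rows": [{"rot": [0,0,0],"slide": [0,0,0.06],"grip": 255},{"rot": [0,0,0],"slide": [0,0,0.06],"grip": 255},{"rot": [0,0,0],"slide": [0,0,0.03],"grip": 255},{"rot": [0,0,0],"slide": [0,0,0],"grip": 255}]}}

```text
time: 3.48
tcp_pos: [489.8, 260.4, 122.1]
tcp_rot: [-3.141, -0.0, 2.802]
ft_force: [0.5, -0.5, 0.6]
finger_gap: 0.007
finger_force: 0.3
```

Request:
{"api": "move_arm", "payload": {"rows": [{"rot": [0,0,0],"slide": [0,0,-0.1],"grip": 255},{"rot": [0,0,0],"slide": [0,0,-0.2],"grip": 255},{"rot": [0,0,0],"slide": [0,0,-0.5],"grip": 255},{"rot": [0,0,0],"slide": [0,0,-0.7],"grip": 255},{"rot": [0,0,0],"slide": [0,0,-0.8],"grip": 255},{"rot": [0,0,0],"slide": [0,0,-0.8],"grip": 255},{"rot": [0,0,0],"slide": [0,0,-0.5],"grip": 255},{"rot": [0,0,0],"slide": [0,0,-0.24],"grip": 255},{"rot": [0,0,0],"slide": [0,0,0],"grip": 255}]}}

```text
time: 4.23
tcp_pos: [490.7, 260.8, 220.7]
tcp_rot: [3.139, 0.003, 2.802]
ft_force: [0.8, -0.2, -1.0]
finger_gap: 0.006
finger_force: 0.0
```

```bash
cat >chk.py <<'E'
import sys
from cell import *
import numpy as np
# compare foot heights / positions with the first scene picture (same camera, so bias cancels)
im,d=get_image("scene");d0=np.load("scene0.npz")["d"];c=camera_info("scene");K,T=c["intrinsics"],c["T"]
v,u=np.mgrid[:420,:560]
def pts(d): return np.stack([(u-K[0,2])/K[0,0]*d,(v-K[1,2])/K[1,1]*d,d],-1)@T[:3,:3].T+T[:3,3]
for k,s in dict(terra=(490,260),blue=(620,-86),white=(469,-271),raw=(628,70)).items():
    o=[]
    for D in(d0,d):
        P=pts(D);m=(np.hypot(P[...,0]-s[0],P[...,1]-s[1])<32)&(P[...,2]<160)&(P[...,2]>70)
        zt=np.percentile(P[...,2][m],95);Q=P[m&(P[...,2]>zt-4)];o.append(np.append(Q.mean(0),len(Q)).round(1))
    print(k,o[0],o[1])
print(get_obs()["tcp_pos"].round(1),get_obs()["time"])
E
python3 chk.py; python3 look.py terra2 489 260 110
```

```text
terra [491.9 256.8 127.7  83. ] [493.  256.8 119.4  83. ]
blue [621.  -90.  148.5 167. ] [621.2 -89.5 148.5 163. ]
white [ 470.6 -275.6  108.9  181. ] [ 470.3 -274.9  108.9  177. ]
raw [629.2  67.6 123.2 116. ] [630.2  66.9 123.1 120. ]
[490.1 260.6 219. ] 4.2833
crop centre 279 166 [489.5 260.3 217.8] [ 0.   0.9 -0.5]
```

View pics/terra2.png

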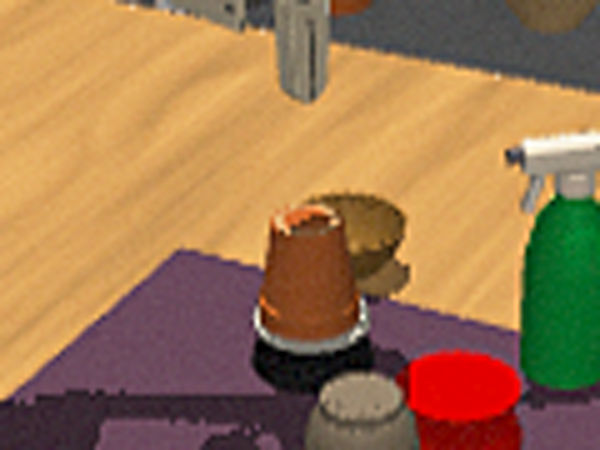

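The pot is upright on its plate, sunk about 8 mm. Next is the white bowl.

Request:
{"api": "move_arm", "payload": {"rows": [{"rot": [0,0,0],"slide": [-0.12,-0.4,0],"grip": 255},{"rot": [0,0,0],"slide": [-0.22,-0.7,0],"grip": 255},{"rot": [0,0,0],"slide": [-0.29,-0.95,0],"grip": 255},{"rot": [0,0,0],"slide": [-0.29,-0.95,0],"grip": 255},{"rot": [0,0,0],"slide": [-0.29,-0.95,0],"grip": 255},{"rot": [0,0,0],"slide": [-0.29,-0.95,0],"grip": 255},{"rot": [0,0,0],"slide": [-0.29,-0.95,0],"grip": 255},{"rot": [0,0,0],"slide": [-0.29,-0.95,0],"grip": 255},{"rot": [0,0,0],"slide": [-0.29,-0.95,0],"grip": 255},{"rot": [0,0,0],"slide": [-0.29,-0.95,0],"grip": 255},{"rot": [0,0,0],"slide": [-0.29,-0.95,0],"grip": 255},{"rot": [0,0,0],"slide": [-0.29,-0.95,0],"grip": 255},{"rot": [0,0,0],"slide": [-0.29,-0.95,0],"grip": 255},{"rot": [0,0,0],"slide": [-0.29,-0.95,0],"grip": 255},{"rot": [0,0,0],"slide": [-0.29,-0.95,0],"grip": 255},{"rot": [0,0,0],"slide": [-0.29,-0.95,0],"grip": 255},{"rot": [0,0,0],"slide": [-0.29,-0.95,0],"grip": 255},{"rot": [0,0,0],"slide": [-0.29,-0.95,0],"grip": 255},{"rot": [0,0,0],"slide": [-0.29,-0.95,0],"grip": 255},{"rot": [0,0,0],"slide": [-0.29,-0.95,0],"grip": 255}]}}

```text
time: 6.0
tcp_pos: [467.7, -216.2, 216.8]
tcp_rot: [3.141, -0.003, 2.802]
ft_force: [0.1, -0.1, -0.5]
finger_gap: 0.003
finger_force: 0.0
```

Request:
{"api": "move_arm", "payload": {"rows": [{"rot": [0,0,0],"slide": [-0.3,-0.95,0],"grip": 255},{"rot": [0,0,0],"slide": [-0.23,-0.7,0],"grip": 255},{"rot": [0,0,0],"slide": [-0.15,-0.4,0],"grip": 255},{"rot": [0,0,0],"slide": [-0.04,-0.1,0],"grip": 255},{"rot": [0,0,0],"slide": [0,0,0],"grip": 255},{"rot": [0,0,0],"slide": [0,0,0],"grip": 255},{"rot": [0,0,0],"slide": [0,0,0],"grip": 255}]}}

```text
time: 6.58
tcp_pos: [468.3, -270.5, 218.2]
tcp_rot: [3.141, -0.0, 2.803]
ft_force: [-0.0, -0.4, 1.0]
finger_gap: 0.006
finger_force: 0.0
```

Request:
{"api": "move_arm", "payload": {"rows": [{"rot": [0,0,0],"slide": [0,0,0.4],"grip": 255},{"rot": [0,0,0],"slide": [0,0,0.7],"grip": 255},{"rot": [0,0,0],"slide": [0,0,0.7],"grip": 255},{"rot": [0,0,0],"slide": [0,0,0.7],"grip": 255},{"rot": [0,0,0],"slide": [0,0,0.7],"grip": 255},{"rot": [0,0,0],"slide": [0,0,0.5],"grip": 255},{"rot": [0,0,0],"slide": [0,0,0.2],"grip": 255},{"rot": [0,0,0],"slide": [0,0,0.1],"grip": 255},{"rot": [0,0,0],"slide": [0,0,0],"grip": 255},{"rot": [0,0,0],"slide": [0,0,0],"grip": 255}]}}

```text
time: 7.42
tcp_pos: [468.8, -271.8, 119.3]
tcp_rot: [-3.141, 0.001, 2.802]
ft_force: [0.1, 0.5, -0.2]
finger_gap: 0.002
finger_force: 0.0
```

```bash
python3 look.py white1 469 -271 90
```

```text
crop centre 181 259 [ 468.9 -272.   119.6] [ 0.1 -0.3  0.8]
```

View pics/white1.png

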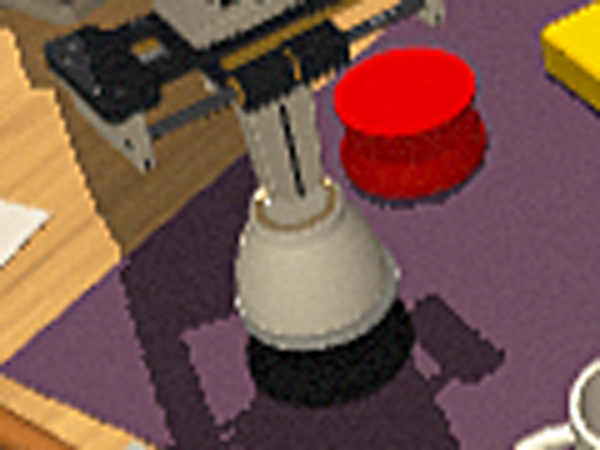

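The fingers (crop about (300,195)) are over the white foot, centred. Tap, then lift.

Request:
{"api": "move_arm", "payload": {"rows": [{"rot": [0,0,0],"slide": [0,0,0.08],"grip": 255},{"rot": [0,0,0],"slide": [0,0,0.08],"grip": 255},{"rot": [0,0,0],"slide": [0,0,0.08],"grip": 255},{"rot": [0,0,0],"slide": [0,0,0.08],"grip": 255},{"rot": [0,0,0],"slide": [0,0,0.06],"grip": 255},{"rot": [0,0,0],"slide": [0,0,0.06],"grip": 255},{"rot": [0,0,0],"slide": [0,0,0.06],"grip": 255},{"rot": [0,0,0],"slide": [0,0,0.06],"grip": 255},{"rot": [0,0,0],"slide": [0,0,0.06],"grip": 255},{"rot": [0,0,0],"slide": [0,0,0.02],"grip": 255},{"rot": [0,0,0],"slide": [0,0,0],"grip": 255}]}}

```text
time: 8.38
tcp_pos: [468.2, -271.6, 102.2]
tcp_rot: [-3.142, 0.0, 2.802]
ft_force: [-0.0, 0.1, 1.9]
finger_gap: 0.007
finger_force: 0.4
```

Request:
{"api": "move_arm", "payload": {"rows": [{"rot": [0,0,0],"slide": [0,0,-0.1],"grip": 255},{"rot": [0,0,0],"slide": [0,0,-0.2],"grip": 255},{"rot": [0,0,0],"slide": [0,0,-0.5],"grip": 255},{"rot": [0,0,0],"slide": [0,0,-0.7],"grip": 255},{"rot": [0,0,0],"slide": [0,0,-0.8],"grip": 255},{"rot": [0,0,0],"slide": [0,0,-0.8],"grip": 255},{"rot": [0,0,0],"slide": [0,0,-0.8],"grip": 255},{"rot": [0,0,0],"slide": [0,0,-0.5],"grip": 255},{"rot": [0,0,0],"slide": [0,0,-0.24],"grip": 255},{"rot": [0,0,0],"slide": [0,0,0],"grip": 255}]}}

```text
time: 9.22
tcp_pos: [469.1, -272.2, 220.6]
tcp_rot: [-3.141, 0.003, 2.802]
ft_force: [0.5, 0.6, 0.2]
finger_gap: 0.004
finger_force: 0.0
```

```bash
python3 chk.py
```

```text
terra [491.9 256.8 127.7  83. ] [492.1 256.7 119.8  83. ]
blue [621.  -90.  148.5 167. ] [621.5 -89.4 148.4 163. ]
white [ 470.6 -275.6  108.9  181. ] [ 470.2 -274.6  100.7  177. ]
raw [629.2  67.6 123.2 116. ] [629.6  66.7 123.2 120. ]
[ 468.5 -271.7  218.9] 9.2667
```

Request:
{"api": "move_arm", "payload": {"rows": [{"rot": [0,0,0],"slide": [-0.14,0.4,0],"grip": 255},{"rot": [0,0,0],"slide": [-0.29,0.8,0],"grip": 255},{"rot": [0,0,0],"slide": [-0.32,0.9,0],"grip": 255},{"rot": [0,0,0],"slide": [-0.32,0.9,0],"grip": 255},{"rot": [0,0,0],"slide": [-0.32,0.9,0],"grip": 255},{"rot": [0,0,0],"slide": [-0.32,0.9,0],"grip": 255},{"rot": [0,0,0],"slide": [-0.32,0.9,0],"grip": 255},{"rot": [0,0,0],"slide": [-0.32,0.9,0],"grip": 255},{"rot": [0,0,0],"slide": [-0.32,0.9,0],"grip": 255},{"rot": [0,0,0],"slide": [-0.32,0.9,0],"grip": 255},{"rot": [0,0,0],"slide": [-0.15,0.4,0],"grip": 255},{"rot": [0,0,0],"slide": [-0.08,0.21,0],"grip": 255},{"rot": [0,0,0],"slide": [0,0,0],"grip": 255},{"rot": [0,0,0],"slide": [0,0,0],"grip": 255},{"rot": [0,0,0],"slide": [0,0,0],"grip": 255}]}}

```text
time: 10.52
tcp_pos: [618.6, -87.0, 218.2]
tcp_rot: [-3.141, -0.0, 2.801]
ft_force: [0.7, 0.6, 1.3]
finger_gap: 0.008
finger_force: 0.0
```

Request:
{"api": "move_arm", "payload": {"rows": [{"rot": [0,0,0],"slide": [0,0,0.3],"grip": 255},{"rot": [0,0,0],"slide": [0,0,0.5],"grip": 255},{"rot": [0,0,0],"slide": [0,0,0.5],"grip": 255},{"rot": [0,0,0],"slide": [0,0,0.5],"grip": 255},{"rot": [0,0,0],"slide": [0,0,0.3],"grip": 255},{"rot": [0,0,0],"slide": [0,0,0.2],"grip": 255},{"rot": [0,0,0],"slide": [0,0,0.06],"grip": 255},{"rot": [0,0,0],"slide": [0,0,0],"grip": 255},{"rot": [0,0,0],"slide": [0,0,0],"grip": 255}]}}

```text
time: 11.27
tcp_pos: [619.5, -86.1, 159.9]
tcp_rot: [3.142, 0.001, 2.802]
ft_force: [0.5, -0.3, 0.6]
finger_gap: 0.005
finger_force: 0.0
```

```bash
python3 look.py blue1 620 -86 120
```

```text
crop centre 263 227 [619.7 -86.1 160.2] [-0.2 -0.  -0.2]
```

View pics/blue1.png

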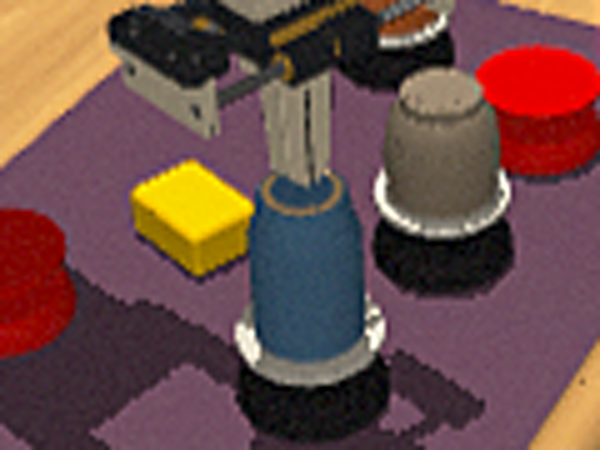

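The fingers (crop about (302,180)) are above the blue foot, clear of the raw pot at (443,140). Tap, then lift.

Request:
{"api": "move_arm", "payload": {"rows": [{"rot": [0,0,0],"slide": [0,0,0.08],"grip": 255},{"rot": [0,0,0],"slide": [0,0,0.08],"grip": 255},{"rot": [0,0,0],"slide": [0,0,0.08],"grip": 255},{"rot": [0,0,0],"slide": [0,0,0.08],"grip": 255},{"rot": [0,0,0],"slide": [0,0,0.06],"grip": 255},{"rot": [0,0,0],"slide": [0,0,0.06],"grip": 255},{"rot": [0,0,0],"slide": [0,0,0.06],"grip": 255},{"rot": [0,0,0],"slide": [0,0,0.06],"grip": 255},{"rot": [0,0,0],"slide": [0,0,0.06],"grip": 255},{"rot": [0,0,0],"slide": [0,0,0.06],"grip": 255},{"rot": [0,0,0],"slide": [0,0,0],"grip": 255}]}}

```text
time: 12.23
tcp_pos: [619.1, -86.0, 142.0]
tcp_rot: [3.142, -0.0, 2.802]
ft_force: [-0.1, 0.4, 0.5]
finger_gap: 0.007
finger_force: 0.0
```

Request:
{"api": "move_arm", "payload": {"rows": [{"rot": [0,0,0],"slide": [0,0,-0.1],"grip": 255},{"rot": [0,0,0],"slide": [0,0,-0.2],"grip": 255},{"rot": [0,0,0],"slide": [0,0,-0.5],"grip": 255},{"rot": [0,0,0],"slide": [0,0,-0.7],"grip": 255},{"rot": [0,0,0],"slide": [0,0,-0.7],"grip": 255},{"rot": [0,0,0],"slide": [0,0,-0.5],"grip": 255},{"rot": [0,0,0],"slide": [0,0,-0.3],"grip": 255},{"rot": [0,0,0],"slide": [0,0,0],"grip": 255},{"rot": [0,0,0],"slide": [0,0,0],"grip": 255},{"rot": [0,0,0],"slide": [0,0,0],"grip": 255}]}}

```text
time: 13.07
tcp_pos: [618.7, -85.9, 216.3]
tcp_rot: [-3.141, -0.002, 2.802]
ft_force: [-0.6, 0.4, -0.7]
finger_gap: 0.004
finger_force: 0.0
```

```bash
python3 chk.py; python3 - <<'E'
from cell import *
import cv2
im,_=get_image("scene"); cv2.imwrite("pics/end.png",im[:,:,::-1])
E
```

```text
terra [491.9 256.8 127.7  83. ] [494.6 257.5 119.1  41. ]
blue [621.  -90.  148.5 167. ] [621.1 -89.4 140.  166. ]
white [ 470.6 -275.6  108.9  181. ] [ 470.2 -274.8  100.8  178. ]
raw [629.2  67.6 123.2 116. ] [629.8  66.  123.1 120. ]
[618.5 -85.9 215.9] 13.1167
```

View pics/end.png

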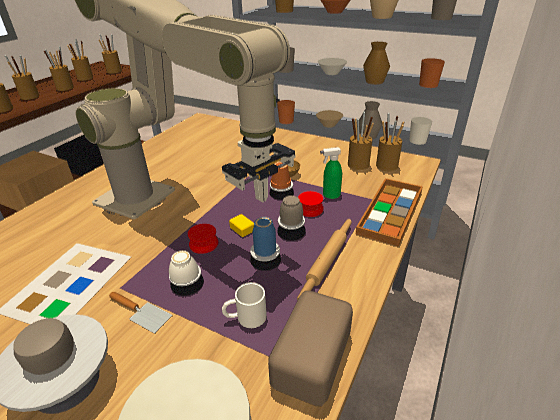

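All three pots stand upright on their plates: white at (183,268), blue (264,238), terracotta (281,178). The plates have sunk about 8 mm each, the raw pot at (291,212) is unchanged, and the gripper hangs free.

```bash
python3 -c "
from cell import *
print(sign_off())"
```

```text
the job is handed in; nothing more can be done
None
```

I tapped the terracotta pot, the white bowl and the blue beaker in that order; each plate sank about 8 mm by the camera, the raw pot was not touched, nothing looks out of place, and the job is handed in.

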